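Hang the dial scale and its weighing pan

TASK

Set up the hanging scale: lift the dial scale out of its wooden rest and hang it by its top hook on the stand's rail, between the two brass collars, with the dial towards the front of the stand, and let go of it. Then hang the steel weighing pan by its hook from the wire loop under the scale, so that both hang freely and still, one below the other, and leave the other things on the counter where they are.

Things in the scene. Friction and masses are not known exactly. Their poses are not given: they have to be found in the camera images.
- stand: fixed dark steel portal stand; origin on the counter midway between its posts; +x away from its front, y along its rail, z up. Posts 20 x 14 mm, 343 mm tall, at y = +-135 mm on feet 150 mm long (x +-75 mm), 14 mm high; a crossbar 14 mm high joins the feet at x = +60 mm. Across the top runs a 12 mm round rail. Its yaw is within 0.25 rad
- rail_mid (a point): middle of the stand's rail, on its axis, 335 mm above the counter; axes as the stand. Two brass collars (24 mm diameter, 12 mm long) sit on the rail at y = +-62 mm; 112 mm of bare rail are free between them
- rest: fixed wooden rest holding the scale upright at the start; axes as the scale in it, origin on the counter. Base 90 (x) x 120 (y) x 12 mm; two cheeks (y 26 to 48 mm either side, x +-25 mm) carry the housing 74 mm above the counter, lips rise to 85 mm, the scale's loop hangs between the cheeks: lift straight up 70 mm before moving sideways
- scale: loose dial scale, 0.2 to 0.45 kg, aluminium housing 30 (x) x 70 (y) x 80 (z) mm, origin at the centre of the housing's underside, z up; white dial and black handle on the front (-x), strap hook on top (scale_hook), wire loop below (scale_loop), 58 mm down. Hangs level on its hook
- scale_hook (a point): axis of the rail when the scale's hook sits on it: scale x = -2, y = 0, z = 128.4 mm. Hook: 3 mm strap 22 mm wide (y), path in scale x, z (mm): -2, 82; -22, 82; -22, 119; bend -2, 139 (inverted V); 18, 119; tip 18, 113. The mouth opens down and to +x, between the tip and z = 84: bring it over the rail towards +x, then lower. Axes as the scale
- scale_loop (a point): middle, on its axis, of the bottom bar (8 mm diameter, along y) of the loop under the scale: scale x = -2, y = 0, z = -54 mm; axes as the scale. The loop's 8 mm uprights stand at y = +-20 mm: the window over the bar is 32 mm wide (y) and 50 mm high, up to the housing
- scale_grip (a point): centre of the scale's handle, an upright bar 14 x 14 mm, 42 mm long, 25 mm clear of the housing: scale x = -47, y = 0, z = 23 mm; axes as the scale. Grasp across y, the tool leaning 0.5 to 0.8 rad (fingers down and to +x), so that the gripper stays in front of the hook and rail
- pan: loose steel weighing pan, 0.13 to 0.28 kg, on the counter at the start: dish 104 mm diameter, 22 mm high, origin at the centre of its underside, z up; black handle forward (-x); two bail wires from the rim (y = +-49 mm) up to a block at x = -9, z = 73 mm that carries the strap hook (pan_hook). Hangs level on its hook
- pan_hook (a point): axis of the loop's 8 mm bar when the pan's hook sits on it: pan x = -9, y = 0, z = 126.7 mm. Hook: 3 mm strap 18 mm wide (y), path in pan x, z (mm): -9, 77.5; -29, 77.5; -29, 114.5; bend -9, 134.5 (inverted V); 11, 114.5; tip 11, 109.5. Mouth down and to +x: pass the bend and tip through the loop's window towards +x, then lower. Axes as the pan
- pan_grip (a point): centre of the pan's handle, a bar 44 mm long (x), 14 mm wide (y), 16 mm high: pan x = -92, y = 0, z = 45 mm; axes as the pan. Grasp across y, the tool leaning as with the scale
- shaker: bystander: flour shaker, 67 mm diameter, 120 mm tall, origin under its centre
- honey: bystander: honey jar, 62 mm diameter, 85 mm tall, origin under its centre
- bun: bystander: cinnamon bun, 76 mm across, 46 mm tall, origin under its centre
- bell: bystander: counter bell behind the work, 68 mm diameter, 56 mm tall, origin under its centre
- mug: bystander: white mug behind the work, 88 x 127 x 95 mm with its handle, origin under it

How it is judged:
On the way, in this order (a step that is already met when the one before it is completed fails the run):
1. the scale hangs by its hook on the rail between the collars, dial to the front, let go (x of scale_hook in the frame of rail_mid between -0.012 and 0.012 m and z of scale_hook in the frame of rail_mid between -0.012 and 0.012 m and y of scale_hook in the frame of rail_mid between -0.047 and 0.047 m and x of scale_grip in the frame of rail_mid below -0.03 m and angle between the x axis of scale and the x axis of stand, either way round below 0.4 rad and angle between scale's own z axis and vertical below 0.2 rad and contact force between scale and stand above 0.8 N and contact force between scale and the fingers below 0.1 N), for 0.2 s.
2. the pan hangs by its hook from the loop under the scale (x of scale_hook in the frame of rail_mid between -0.012 and 0.012 m and z of scale_hook in the frame of rail_mid between -0.012 and 0.012 m and y of scale_hook in the frame of rail_mid between -0.047 and 0.047 m and x of scale_grip in the frame of rail_mid below -0.03 m and angle between the x axis of scale and the x axis of stand, either way round below 0.4 rad and angle between scale's own z axis and vertical below 0.2 rad and contact force between scale and stand above 0.8 N and x of pan_hook in the frame of scale_loop between -0.012 and 0.012 m and z of pan_hook in the frame of scale_loop between -0.012 and 0.012 m and y of pan_hook in the frame of scale_loop between -0.016 and 0.016 m and contact force between pan and scale above 0.5 N and angle between pan's own z axis and vertical below 0.25 rad and height (world z) of pan above 0.012 m), for 0.2 s.
At the end, for the whole second after the job is handed in: The scale's hook sits on the rail (seat within 12 mm, within 47 mm of the rail's middle), dial to the front within 0.4 rad, tilt under 0.2 rad; the pan's hook sits on the loop's bar (seat within 12 mm, 16 mm along it), tilt under 0.25 rad, clear of counter and stand; both still (under 0.05 m/s) (all of step 2 and contact force between pan and stand below 0.1 N and linear speed of each of scale, pan below 0.05 m/s); the robot touches nothing.
It fails at once if a bystander is moved by more than 30 mm or tipped (distance of any of shaker, honey, bun, bell, mug from where it was at the start of the episode above 0.03 m or angle between any of shaker, honey, bun, bell, mug's own z axis and vertical above 0.5 rad).
It also fails if it takes over 72 s, if anything falls off the work surface, if the arm or the gripper's body presses on something with over 40 N, if the wrist force passes 120 N, or if a joint passes its speed limit or range.

ROBOT

A 6-joint arm with a two-finger parallel gripper is mounted at the origin on a cart in front of the work surface, level with it; the furniture and walls round the work are solid. World frame = base frame: x ahead of the robot, y to its left, z up, the work surface at z = 0. Lengths are in m, angles in rad, forces in N, time in s.
With the tool pointing down it reaches from about 0.2 to 0.875 m from the base axis. Payload 3.4 kg.
Tool frame: the origin (TCP) lies at the very end of the fingers, on their centre line; the grasp point (between the pads) lies 19 mm behind it (arm.grip_point_offset is the distance from the TCP to the grasp point, in m); z points along the fingers, y is the line along which they close (so a half turn about z gives the same grasp; the last joint's range is limited). The gripper opens to 94 mm and grips with 3 to 60 N. Pads are 16 mm wide; open, the fingers measure 119 mm over their backs; the gripper's body (75 mm by 177 mm) begins 78 mm behind the grasp point.
Start: joints at [0.984, 0.276, 1.505, -0, 1.361, -0.121], TCP at [0.258, 0.514, 0.205] pointing down, gripper open.
Joint ranges: [-2.89, 2.89], [-0.75, 2.08], [0.22, 2.7], [-1.18, 4.32], [0.11, 2.71], [-2.7, 2.7]. Speed limits (rad/s): [2.57, 2.57, 3.14, 3.14, 3.14, 3.14].

INTERFACE

Orientations are given as a unit quaternion [x, y, z, w].
In Python, from bench import arm gives the robot as it stands.
- The arm moves only by the shell command python3 -m pendant 'ROWS' [FORCE]. ROWS is JSON, a list of rows, each a list of 7 numbers: the finger opening in m, from 0 to 0.094, then the shift along the tool's x, y, z in m, then the turn, a rotation vector about the tool's x, y, z in degrees. In form: [[fingers, dx, dy, dz, ax, ay, az], ...]. A call has 1 to 10 rows; each row is the pose to reach, as a shift and turn from the pose commanded when the call began, along the tool's axes at that moment; what a row does not reach only later rows make up. A row lasts 1/12 s, in which the tool goes at most 41.7 mm and 7.16 degrees, less where a joint would pass 70% of its speed; a pose out of reach is approached as far as the arm can. A call with a gripper value outside its range is refused whole. The fingers move at their own pace and stop on an object; FORCE is the grip in N (left out, the last holds). Time passes only in rows, so rows that repeat a pose let the fingers close. It gives the time, the measured TCP pose, the force, the opening and the grip force at its end, in the units of the state.
- arm.get_state(): the state, without advancing time (a new reading comes with each control period).
- arm.capture(name): name is "side" or "top"; returns a dict with "color" (400x640x3 uint8, red, green, blue), "mtx" (3x3 intrinsics, pixels), "k1" (the pictures are not rectified: a ray, as slopes to the right and down, at radius r is drawn at 1 + k1 r^2 times it, then the intrinsics apply), "rvec" (rotation vector, rad) and "tvec" (3), from world to camera coordinates, as OpenCV has them. Camera axes: x right, y down, z forward; pixel columns grow to the right and rows downward; lengths in m; the calibration is good to about 2 mm. A picture is of the moment at which its call begins. There is no depth.
- arm.sign_off(): hands the job in; it is judged then, once.
The state is a dict: "clock": time; "joint_pos": joint angles; "joint_velocities": joint speeds; "joint_torque": joint torques, N m; "tool_pos": TCP position; "eef_rot": TCP orientation; "wrist_force": force on the tool from outside, world axes, zero at the start; "ft_torque": the same for the moment, N m; "finger_gap": finger opening in m; "gripper_force": force on a finger pad.
Only numpy, scipy, OpenCV 4.12 (cv2) and the standard library are available. Lean on these libraries where they do the work, as an engineer would, in place of code of your own. Each camera call takes 0.05 s, during which the arm holds its last target. There are 200 camera calls.

## Working session

There is one attempt and no reset: what is moved stays moved. The work goes in short steps, Python scripts to look and compute and a shell command to move; the robot and the scene stay as the last step left them, time stands still between calls to the robot, and variables do not carry over. Pictures are saved under pics/ and viewed, at most 10 in all, crops included, and the job is handed in when it is done.

```bash
mkdir -p pics; ls; python3 - <<'E'
from bench import arm
import cv2
for n in("side","top"):
    c=arm.capture(n); cv2.imwrite(f"pics/{n}0.png",c["color"][:,:,::-1])
    print(n,c["mtx"].tolist(),c["k1"],c["rvec"],c["tvec"])
    R=cv2.Rodrigues(c["rvec"])[0]; print(-R.T@c["tvec"].ravel() if hasattr(c["tvec"],'ravel') else -R.T@c["tvec"], R[2])
print(arm.get_state(),arm.grip_point_offset)
E
```

```text
pics
side [[499.43312748098776, 0.0, 322.35571230771853], [0.0, 499.43312748098776, 203.02471141846578], [0.0, 0.0, 1.0]] -0.0579139864918739 [ 1.89353607 -0.31857928  0.26493836] [-0.55517875  0.25830433  1.23965074]
[ 0.12898449 -1.20091488  0.67293756] [ 0.33488179  0.88110459 -0.33392945]
top [[399.33732951365823, 0.0, 318.91086685100146], [0.0, 399.33732951365823, 199.08402402402905], [0.0, 0.0, 1.0]] 0.02787559156936988 [ 2.19036631 -2.13303463  0.11007154] [-0.00942736  0.57423967  1.38963938]
[ 0.41982284 -0.00659737  1.44382926] [ 0.1087037   0.00872669 -0.99403589]
{'clock': 0.1, 'joint_pos': array([ 9.84028773e-01,  2.76527716e-01,  1.50597368e+00,  1.46060807e-05,
        1.36067866e+00, -1.21001630e-01]), 'joint_velocities': array([-2.68691191e-04, -1.97742412e-03, -3.81696370e-03,  3.54905062e-04,
        4.19118083e-04, -1.36932128e-05]), 'joint_torque': array([ 2.92710138e-03, -4.05457127e+01, -2.37783086e+01,  7.02783256e-02,
        2.98567582e-02, -4.32876152e-05]), 'tool_pos': array([0.25796612, 0.51334156, 0.20470662]), 'eef_rot': array([ 2.30785030e-01,  9.73004440e-01, -7.42042763e-04, -2.81750983e-04]), 'wrist_force': array([-0.58262628, -0.3172502 , -0.05701915]), 'ft_torque': array([ 0.0041854 , -0.02727367,  0.02860019]), 'gripper_force': 0.0, 'finger_gap': 0.09418688623182946} 0.0188
```

View pics/side0.png

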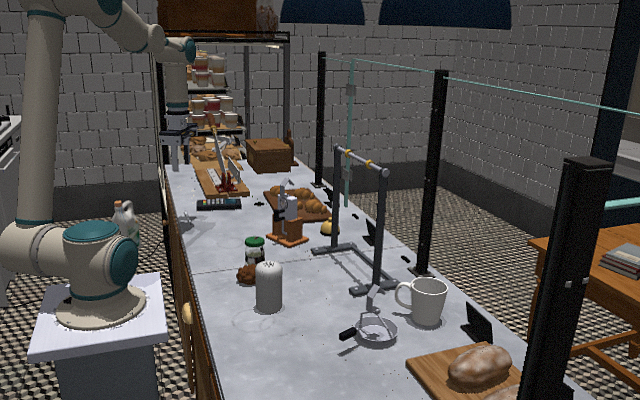

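View pics/top0.png

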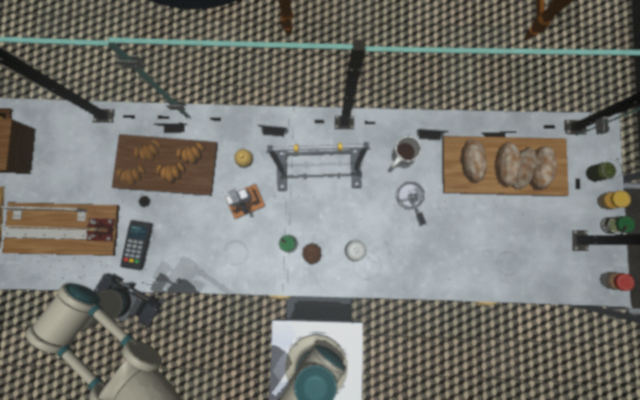

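The side view shows the stand at centre (rail from about (337,150) to (384,172)), the scale in its rest near (290,215) and the pan near (375,330). In the top view the rest is near (245,202), the stand at (275–365, 150–185) and the pan at (410,195). I'll enlarge both.

```bash
cat > h.py <<'E'
import numpy as np, cv2
from bench import arm
def rays(c,px):
    px=np.array(px,float).reshape(-1,2); K=c["mtx"]; k=float(c["k1"])
    n=cv2.undistortPoints(px.reshape(-1,1,2),np.array(K),np.array([k,0,0,0,0.])).reshape(-1,2)
    R=cv2.Rodrigues(np.array(c["rvec"]))[0]; t=np.array(c["tvec"]).ravel()
    d=np.c_[n,np.ones(len(n))]@R; return -R.T@t, d/np.linalg.norm(d,axis=1)[:,None]
def plane(c,px,z):
    o,d=rays(c,px); return o+d*((np.array(z)-o[2])/d[:,2])[:,None]
def tri(c1,p1,c2,p2):
    o1,d1=rays(c1,p1);o2,d2=rays(c2,p2);out=[]
    for a,b in zip(d1,d2):
        s=np.linalg.lstsq(np.c_[a,-b],o2-o1,rcond=None)[0]
        out.append([*(o1+a*s[0]+o2+b*s[1])/2,np.linalg.norm(o1+a*s[0]-o2-b*s[1])])
    return np.array(out)
def proj(c,P):
    return cv2.projectPoints(np.array(P,float).reshape(-1,1,3),np.array(c["rvec"]),np.array(c["tvec"]),np.array(c["mtx"]),np.array([float(c["k1"]),0,0,0,0]))[0].reshape(-1,2)
E
python3 - <<'E'
import cv2
s=cv2.imread("pics/side0.png");t=cv2.imread("pics/top0.png")
R=lambda i,f:cv2.resize(i,None,fx=f,fy=f,interpolation=cv2.INTER_CUBIC)
a=R(s[140:250,230:400],4.5);b=R(s[275:360,330:460],4.5)
cv2.imwrite("pics/s1.png",a)
c=R(t[180:222,220:270],8);d=R(t[138:195,260:375],6);e=R(t[170:232,385:435],8)
import numpy as np
W=np.zeros((600,800,3),np.uint8);W[:336,:400]=c;W[:496,400:800]=e
W[340:340+260,0:390]=R(s[275:340,335:432.__int__()],4)[:260,:390][:, :390] if 0 else cv2.resize(s[275:350,330:443],(390,260),interpolation=cv2.INTER_CUBIC)
cv2.imwrite("pics/t1.png",W)
E
```

```text
File "<stdin>", line 9
    W[340:340+260,0:390]=R(s[275:340,335:432.__int__()],4)[:260,:390][:, :390] if 0 else cv2.resize(s[275:350,330:443],(390,260),interpolation=cv2.INTER_CUBIC)
                                            ^
SyntaxError: invalid decimal literal
```

```bash
python3 - <<'E'
import cv2, numpy as np
s=cv2.imread("pics/side0.png");t=cv2.imread("pics/top0.png")
R=lambda i,f:cv2.resize(i,None,fx=f,fy=f,interpolation=cv2.INTER_CUBIC)
cv2.imwrite("pics/s1.png",R(s[140:250,230:400],4.5))
W=np.zeros((600,800,3),np.uint8)
W[:336,:400]=R(t[180:222,220:270],8);W[:496,400:800]=R(t[170:232,385:435],8)
W[340:600,0:396]=R(s[280:345,335:434],4)
cv2.imwrite("pics/t1.png",W)
E
```

```text
(no output)
```

View pics/s1.png

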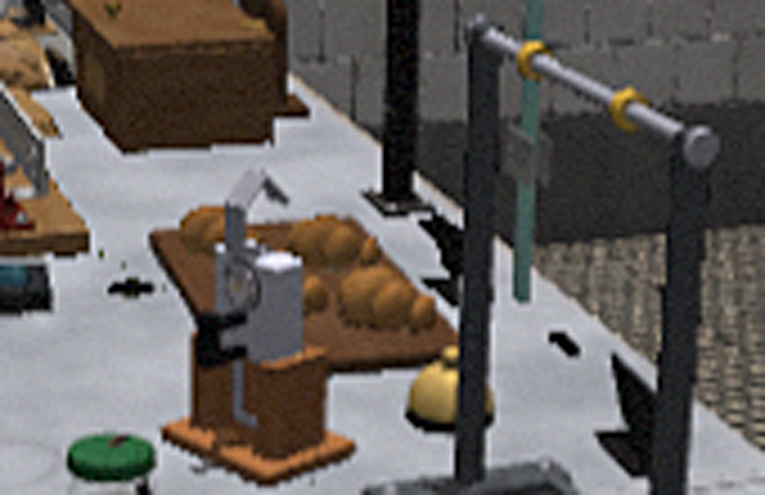

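View pics/t1.png

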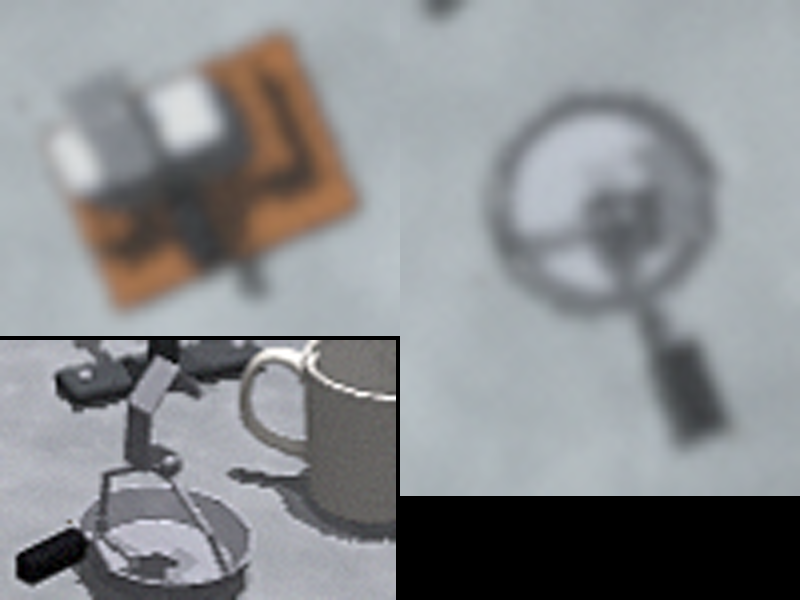

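Seen: scale handle at side (278,215), hook bend at (288,179); collars at about (348,153) and (369,164). In the top view, three rest base corners sit at (255.6,183.5), (264.6,205.6) and (235.3,218.5). The pan dish is centred at (460.6,195.6), less the crop offset, with its handle to the lower right. Now to measure.

```bash
python3 - <<'E'
from h import *
T=arm.capture("top");S=arm.capture("side")
def blobs(c,lo,hi,roi,mn=3):
    x0,y0,x1,y1=roi
    m=cv2.inRange(cv2.cvtColor(c["color"],cv2.COLOR_RGB2HSV)[y0:y1,x0:x1],lo,hi)
    n,l,st,ce=cv2.connectedComponentsWithStats(m)
    return m,[(st[i,4],ce[i]+[x0,y0]) for i in range(1,n) if st[i,4]>=mn]
np.set_printoptions(precision=4,suppress=True)
_,bt=blobs(T,(18,100,90),(35,255,255),(280,140,360,160)); _,bs=blobs(S,(15,120,80),(35,255,255),(335,145,385,175))
print(bt,bs)
ct=sorted([b[1] for b in bt],key=lambda p:p[0])[:2]; cs=sorted([b[1] for b in bs],key=lambda p:p[0])[:2]
P=tri(T,ct,S,cs);print("collars tri",P); Q=plane(T,ct,.335);print("plane",Q, "side plane",plane(S,cs,.335))
for p in(P[:,:3],Q):
    d=p[0]-p[1];print("mid",p.mean(0),"sep",np.linalg.norm(d),"yaw",np.arctan2(-d[0],d[1]))
# rest
c=plane(T,[(255.6,183.5),(264.6,205.6),(235.25,218.5)],.012);print("rest corners",c,np.linalg.norm(c[0]-c[1]),np.linalg.norm(c[1]-c[2]))
f=c[2]-c[1];print("rest centre",(c[0]+c[2])/2,"yaw front",np.arctan2(-f[0],f[1]),"yaw right",np.arctan2(*(c[0]-c[1])[1::-1]))
# pan
g=cv2.cvtColor(T["color"],cv2.COLOR_RGB2GRAY)
for nm,c_,roi in(("pan T",T,(410,205,432,230)),("pan S",S,(335,322,358,345)),("scale S",S,(272,207,286,223)),("scale T",T,(238,200,250,216))):
    x0,y0,x1,y1=roi; gg=cv2.cvtColor(c_["color"],cv2.COLOR_RGB2GRAY)[y0:y1,x0:x1]
    m=(gg<(75 if 'T' in nm else 50)).astype(np.uint8); n,l,st,ce=cv2.connectedComponentsWithStats(m);i=1+st[1:,4].argmax()
    pts=np.argwhere(l==i)[:,::-1].astype(np.float32)+[x0,y0]
    print(nm,st[i,4],ce[i]+[x0,y0],cv2.minAreaRect(pts.astype(np.float32)))
# dish
print("dish rim ctr T",plane(T,[(385+605/8,170+203/8)],.015))
E
```

```text
[(np.int32(20), array([295.75, 147.8 ])), (np.int32(22), array([339.6364, 146.5   ]))] [(np.int32(28), array([347.2143, 152.1071])), (np.int32(35), array([368.2857, 163.3143]))]
collars tri [[ 0.6845  0.0726  0.3373  0.0009]
 [ 0.692  -0.0514  0.3361  0.0002]]
plane [[ 0.6854  0.0726  0.335 ]
 [ 0.6924 -0.0515  0.335 ]] side plane [[ 0.6877  0.0811  0.335 ]
 [ 0.6937 -0.0476  0.335 ]]
mid [0.6882 0.0106 0.3367] sep 0.12427607434335261 yaw 0.06020304271265411
mid [0.6889 0.0106 0.335 ] sep 0.12434794245607546 yaw 0.055634647836011124
rest corners [[0.6272 0.2368 0.012 ]
 [0.5477 0.2009 0.012 ]
 [0.4985 0.3041 0.012 ]] 0.08723869909360599 0.11438255173648727
rest centre [0.5628 0.2705 0.012 ] yaw front 0.4445422144524567 yaw right 0.4244899323897117
pan T 30 [420.6667 218.2   ] ((420.7000427246094, 218.09999084472656), (8.854375839233398, 3.1622774600982666), 71.56504821777344)
pan S 146 [347.4658 333.5959] ((347.4000244140625, 333.8000183105469), (8.049844741821289, 18.782970428466797), 63.43495178222656)
scale S 131 [277.7481 215.5496] ((278.53302001953125, 214.46192932128906), (15.816844940185547, 12.111998558044434), 85.91438293457031)
scale T 120 [244.0417 205.9167] ((243.5, 206.0), (12.0, 11.0), 90.0)
dish rim ctr T [[ 0.6027 -0.5013  0.015 ]]
```

```bash
python3 - <<'E'
from h import *
np.set_printoptions(precision=4,suppress=True)
T=arm.capture("top");S=arm.capture("side")
d=plane(T,[(410.6,195.4)],.015)[0]
h=plane(T,[(421.0,218.6)],.050)[0]
hs=plane(S,[(347.4,333.7)],.045)[0]
print("dish",d,"handle",h,hs,"tri",tri(T,[(421,218.6)],S,[(347.4,333.7)]))
v=d-h;print("len",np.hypot(*v[:2]),"yaw",np.arctan2(v[1],v[0]))
# dish ellipse from grey rim: dark ring pixels in top
g=cv2.cvtColor(T["color"],cv2.COLOR_RGB2GRAY)[178:214,392:430]
m=(g<150).astype(np.uint8); print("dark bbox",cv2.boundingRect(m))
def W(o,yaw,p):
    c,s=np.cos(yaw),np.sin(yaw);p=np.array(p);return np.c_[o[0]+c*p[:,0]-s*p[:,1],o[1]+s*p[:,0]+c*p[:,1],p[:,2]]
# scale predictions: grip, hook bend, handle ends
A=np.array([[-47,0,97],[-2,0,213],[-22,0,193],[18,0,187],[15,-35,154],[-15,-35,154],[15,35,154],[-15,35,154]])/1e3
for yaw in(.40,.435):
    w=W((.5628,.2705),yaw,A);print("scale",yaw,w[0]);print(proj(S,w).round(1).tolist());print(proj(T,w).round(1).tolist())
B=np.array([[-92,0,45],[-9,0,134.5],[-114,0,45],[-70,0,45],[0,0,0]])/1e3
w=W(d,np.arctan2(v[1],v[0]),B);print("pan",w);print(proj(S,w).round(1).tolist());print(proj(T,w).round(1).tolist())
E
```

```text
dish [ 0.598 -0.323  0.015] handle [ 0.5132 -0.3514  0.05  ] [ 0.5168 -0.3577  0.045 ] tri [[ 0.5159 -0.3541  0.0426  0.0047]]
len 0.08940891856400394 yaw 0.32339898248139093
dark bbox (4, 3, 29, 33)
scale 0.4 [0.5195 0.2522 0.097 ]
[[274.9, 215.0], [285.9, 177.9], [281.0, 185.0], [290.7, 184.5], [296.9, 197.1], [289.7, 199.0], [283.1, 191.7], [276.0, 193.5]]
[[245.5, 211.2], [233.5, 194.8], [237.0, 201.4], [233.1, 189.9], [245.7, 188.2], [248.9, 196.7], [225.5, 196.0], [228.7, 204.6]]
scale 0.435 [0.5202 0.2507 0.097 ]
[[275.2, 215.1], [285.9, 177.9], [281.2, 185.1], [290.6, 184.5], [297.1, 197.0], [290.1, 198.9], [282.7, 191.7], [275.8, 193.6]]
[[246.0, 211.0], [233.5, 194.8], [237.3, 201.3], [232.9, 190.0], [245.5, 187.9], [248.9, 196.3], [225.5, 196.4], [229.0, 204.8]]
pan [[ 0.5108 -0.3523  0.045 ]
 [ 0.5895 -0.3259  0.1345]
 [ 0.4899 -0.3593  0.045 ]
 [ 0.5316 -0.3453  0.045 ]
 [ 0.598  -0.323   0.    ]]
[[343.9, 332.8], [373.8, 285.7], [336.2, 336.3], [351.4, 329.4], [372.9, 335.7]]
[[420.9, 219.4], [419.6, 193.7], [422.9, 225.4], [418.9, 213.4], [409.7, 195.9]]
```

```bash
cat >> h.py <<'E'
from scipy.spatial.transform import Rotation as Ro
np.set_printoptions(precision=4,suppress=True)
SC=(.562,.2685,.43); PAN=(.598,-.323,.32); ST=(.6885,.0106,.058)   # x,y,yaw
def tool(yaw,L): # flipped grasp: tool y = -frame y
    c,s=np.cos(L),np.sin(L); return Ro.from_euler('z',yaw)*Ro.from_matrix(np.array([[c,0,s],[0,-1,0],[s,0,-c]]).T.T)
def tgt(fr,p,L,back=0,yaw=None): # frame, grip point in frame (m, z world), lean, backed off along tool z
    R=Ro.from_euler('z',fr[2]); q=tool(fr[2] if yaw is None else yaw,L)
    return np.array([fr[0],fr[1],0])+R.apply(p)+q.apply([0,0,arm.grip_point_offset-back]),q
def legs(*W,start=None):
    s=arm.get_state(); p,q=start or (s["tool_pos"],Ro.from_quat(s["eef_rot"]))
    for P,Q in W:
        print("shift mm",(q.inv().apply(P-p)*1e3).round(1),"turn",(q.inv()*Q).as_rotvec(degrees=True).round(2),"-> world",P.round(3)); p,q=P,Q
def stat():
    s=arm.get_state(); print("t",s["clock"],"tcp",s["tool_pos"],"F",s["wrist_force"],"gap",s["finger_gap"],s["gripper_force"],"j",s["joint_pos"])
E
python3 - <<'E'
from h import *
print(tool(0,.65).as_matrix())
g=[-.047,0,.103]
P0,Q0=tgt(SC,g,.65,.12)
legs((np.array([.33,.40,.27]),tool(.43+1.26,0)),(np.array([.43,.25,.26]),tool(.43+.2,.2)),(P0,Q0),tgt(SC,g,.65,0))
E
```

```text
[[ 0.7961  0.      0.6052]
 [ 0.     -1.      0.    ]
 [ 0.6052  0.     -0.7961]]
shift mm [-115.2  -69.3  -64.8] turn [-0.03  0.01 56.48] -> world [0.33 0.4  0.27]
shift mm [-160.8   81.5   10. ] turn [-6.07 10.36 60.52] -> world [0.43 0.25 0.26]
shift mm [-3.9 41.3 77.2] turn [-4.76 25.7  10.53] -> world [0.464 0.223 0.184]
shift mm [  0.   0. 120.] turn [0. 0. 0.] -> world [0.53  0.254 0.088]
```

```bash
python3 -m pendant '[[0.05,-0.1152,-0.0693,-0.0648,0,0,56.5],[0.05,-0.1152,-0.0693,-0.0648,0,0,56.5],[0.05,-0.1152,-0.0693,-0.0648,0,0,56.5],[0.05,-0.1152,-0.0693,-0.0648,0,0,56.5],[0.05,-0.1152,-0.0693,-0.0648,0,0,56.5],[0.05,-0.1152,-0.0693,-0.0648,0,0,56.5],[0.05,-0.1152,-0.0693,-0.0648,0,0,56.5],[0.05,-0.1152,-0.0693,-0.0648,0,0,56.5],[0.05,-0.1152,-0.0693,-0.0648,0,0,56.5],[0.05,-0.1152,-0.0693,-0.0648,0,0,56.5]]' 60
python3 -m pendant '[[0.05,-0.161,0.0815,0.01,-6.1,10.4,60.5],[0.05,-0.161,0.0815,0.01,-6.1,10.4,60.5],[0.05,-0.161,0.0815,0.01,-6.1,10.4,60.5],[0.05,-0.161,0.0815,0.01,-6.1,10.4,60.5],[0.05,-0.161,0.0815,0.01,-6.1,10.4,60.5],[0.05,-0.161,0.0815,0.01,-6.1,10.4,60.5],[0.05,-0.161,0.0815,0.01,-6.1,10.4,60.5],[0.05,-0.161,0.0815,0.01,-6.1,10.4,60.5],[0.05,-0.161,0.0815,0.01,-6.1,10.4,60.5],[0.05,-0.161,0.0815,0.01,-6.1,10.4,60.5]]'
python3 - <<'E'
from h import *
stat(); legs(tgt(SC,[-.047,0,.103],.65,.12))
E
```

```text
clock: 1.13
tool_pos: [0.33, 0.4, 0.2703]
eef_rot: [0.663, 0.749, 0.0, -0.0]
wrist_force: [-0.3, -0.1, -0.0]
finger_gap: 0.0502
gripper_force: 0.0
clock: 1.97
tool_pos: [0.4292, 0.2496, 0.2603]
eef_rot: [0.946, 0.309, 0.095, -0.031]
wrist_force: [-0.6, -0.2, 0.6]
finger_gap: 0.0504
gripper_force: 0.0
t 1.9667 tcp [0.4292 0.2496 0.2603] F [-0.5957 -0.1756  0.5606] gap 0.05040094883923253 0.0 j [0.3414 0.0101 1.7133 0.0602 1.2261 1.266 ]
shift mm [-3.2 41.5 77.6] turn [-4.78 25.65 10.6 ] -> world [0.464 0.223 0.184]
```

```bash
python3 -m pendant '[[0.05,-0.0032,0.0415,0.0776,-4.8,25.65,10.6],[0.05,-0.0032,0.0415,0.0776,-4.8,25.65,10.6],[0.05,-0.0032,0.0415,0.0776,-4.8,25.65,10.6],[0.05,-0.0032,0.0415,0.0776,-4.8,25.65,10.6],[0.05,-0.0032,0.0415,0.0776,-4.8,25.65,10.6],[0.05,-0.0032,0.0415,0.0776,-4.8,25.65,10.6]]'
python3 -m pendant '[[0.05,0,0,0.03,0,0,0],[0.05,0,0,0.06,0,0,0],[0.05,0,0,0.075,0,0,0],[0.05,0,0,0.085,0,0,0],[0.05,0,0,0.085,0,0,0]]'
python3 - <<'E'
from h import *
stat(); legs(tgt(SC,[-.047,0,.103],.65,0))
T=arm.capture("top");S=arm.capture("side")
t=cv2.resize(T["color"][180:225,215:270],None,fx=7,fy=7,interpolation=2);s=cv2.resize(S["color"][165:245,245:315],None,fx=5.7,fy=5.7,interpolation=2)
W=np.zeros((456,790,3),np.uint8);W[:t.shape[0],:t.shape[1]]=t;W[:s.shape[0],388:388+s.shape[1]]=s
cv2.imwrite("pics/pre.png",W[:,:,::-1])
E
```

```text
clock: 2.47
tool_pos: [0.4593, 0.2226, 0.1794]
eef_rot: [0.927, 0.203, 0.309, -0.068]
wrist_force: [-1.0, -0.3, -0.6]
finger_gap: 0.0499
gripper_force: 0.0
clock: 2.88
tool_pos: [0.5134, 0.2464, 0.115]
eef_rot: [0.926, 0.203, 0.311, -0.068]
wrist_force: [-0.6, -0.4, 0.2]
finger_gap: 0.0495
gripper_force: 0.0
t 2.8833 tcp [0.5134 0.2464 0.115 ] F [-0.5938 -0.4396  0.2319] gap 0.04950611007505321 0.0 j [0.2493 0.106  2.2359 0.606  0.1933 0.827 ]
shift mm [-2.1  0.2 32.2] turn [-0.05  0.1   0.1 ] -> world [0.53  0.254 0.088]
```

View pics/pre.png

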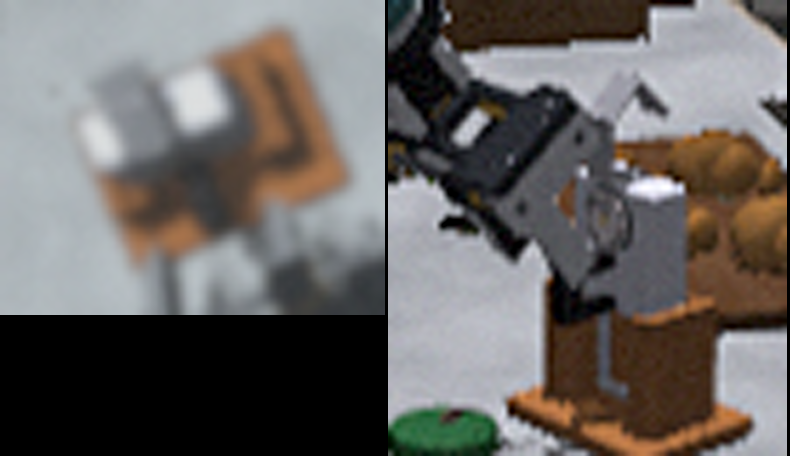

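Both fingers straddle the black handle: the top crop has the fingers at (165,285) with the handle between them, and the side crop shows the tips just above and in front of the handle. Advancing and closing.

```bash
python3 -m pendant '[[0.05,-0.001,0.001,0.016,0,0,0],[0.05,-0.002,0.001,0.032,0,0,0],[0.05,-0.002,0.001,0.032,0,0,0],[0,-0.002,0.001,0.032,0,0,0],[0,-0.002,0.001,0.032,0,0,0],[0,-0.002,0.001,0.032,0,0,0],[0,-0.002,0.001,0.032,0,0,0],[0,-0.002,0.001,0.032,0,0,0],[0,-0.002,0.001,0.032,0,0,0]]' 60
python3 - <<'E'
from h import *
stat(); p,q=tgt(SC,[-.047,0,.103],.65,0); legs((p+[0,0,.09],q))
E
```

```text
clock: 3.73
tool_pos: [0.5275, 0.252, 0.0898]
eef_rot: [0.926, 0.202, 0.312, -0.068]
wrist_force: [-2.9, 1.7, 3.4]
finger_gap: 0.0136
gripper_force: 49.3
t 3.7333 tcp [0.5275 0.252  0.0898] F [-2.8681  1.6982  3.4326] gap 0.01362169292662628 49.25920307636261 j [0.2552 0.1743 2.2478 0.9481 0.1305 0.4877]
shift mm [ 55.5  -0.7 -68.6] turn [-0.02 -0.03 -0.03] -> world [0.53  0.254 0.178]
```

```bash
python3 -m pendant '[[0,0.0061,0,-0.008,0,0,0],[0,0.0121,0,-0.0159,0,0,0],[0,0.0182,0,-0.0239,0,0,0],[0,0.0182,0,-0.0239,0,0,0]]'
python3 - <<'E'
from h import *
stat()
E
```

```text
clock: 4.07
tool_pos: [0.5276, 0.2517, 0.1202]
eef_rot: [0.926, 0.202, 0.312, -0.068]
wrist_force: [0.3, 0.2, -2.3]
finger_gap: 0.0134
gripper_force: 60.0
t 4.0667 tcp [0.5276 0.2517 0.1202] F [ 0.3044  0.2001 -2.3134] gap 0.013395779653306005 60.005616545677185 j [0.2552 0.1184 2.2025 0.5388 0.2061 0.9012]
```

```bash
python3 -m pendant '[[0,0.016,0,-0.021,0,0,0],[0,0.032,0,-0.042,0,0,0],[0,0.048,0,-0.063,0,0,0],[0,0.064,0,-0.0841,0,0,0],[0,0.08,0,-0.1051,0,0,0],[0,0.08,0,-0.1051,0,0,0],[0,0.08,0,-0.1051,0,0,0]]'
python3 - <<'E'
from h import *
stat()
p,q=tgt(ST,[-.0962,0,.2524],.65,arm.grip_point_offset); legs((p,q)); legs(start=(p,q),*[tgt(ST,[-.0382,0,.2524],.65,arm.grip_point_offset)])
# where is the hook bend? predicted from grasp
s=arm.get_state();R=Ro.from_euler('z',.43)
o=s["tool_pos"]-R.apply([-.0382,0,0]); o[2]=s["tool_pos"][2]-.0898+.074
T=arm.capture("top");S=arm.capture("side")
P=o+R.apply(np.array([[-2,0,139],[18,0,113],[-22,0,100],[15,-35,80],[-15,-35,80],[15,35,80],[-2,0,-54]])/1e3)
print(proj(S,P).round(1).tolist(),proj(T,P).round(1).tolist())
a,b=proj(S,[o+[0,0,.04]])[0].astype(int),proj(T,[o+[0,0,.04]])[0].astype(int);print(a,b)
t=cv2.resize(T["color"][b[1]-35:b[1]+35,b[0]-28:b[0]+28],None,fx=7,fy=7,interpolation=2);s=cv2.resize(S["color"][a[1]-42:a[1]+43,a[0]-28:a[0]+28],None,fx=7,fy=7,interpolation=2)
W=np.zeros((596,790,3),np.uint8);W[:t.shape[0],:t.shape[1]]=t;W[:s.shape[0],394:394+s.shape[1]]=s
cv2.imwrite("pics/lift.png",W[:,:,::-1])
E
```

```text
clock: 4.65
tool_pos: [0.5277, 0.2518, 0.2513]
eef_rot: [0.926, 0.202, 0.312, -0.068]
wrist_force: [0.3, -0.7, -3.0]
finger_gap: 0.0133
gripper_force: 60.0
t 4.65 tcp [0.5277 0.2518 0.2513] F [ 0.2635 -0.6783 -2.9564] gap 0.01333859321484791 60.0067663192749 j [ 0.2551 -0.051   1.9787  0.1936  0.5794  1.2688]
shift mm [-34.2 251.3 -27.5] turn [-12.9   -0.03  16.94] -> world [0.592 0.005 0.252]
shift mm [46.2  0.  35.1] turn [0. 0. 0.] -> world [0.65  0.008 0.252]
[[286.3, 127.9], [291.1, 135.4], [281.3, 141.2], [297.8, 147.9], [290.5, 149.3], [283.0, 143.9], [286.0, 187.5]] [[221.4, 187.8], [221.1, 182.5], [227.5, 196.2], [235.8, 180.4], [239.7, 190.0], [212.9, 190.0], [236.5, 196.1]]
[286 158] [229 191]
```

View pics/lift.png

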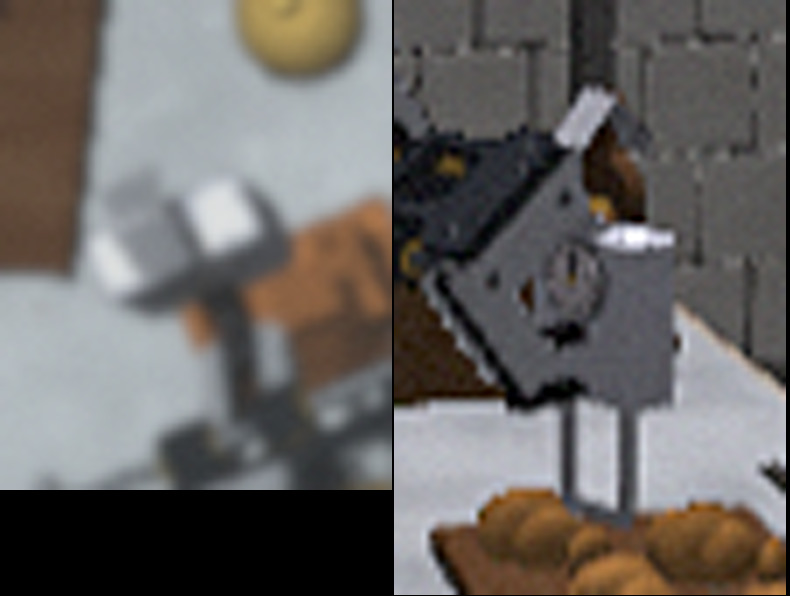

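The lifted scale hangs straight: the housing corner is at side (297.7,149.6) and the loop bar at (287.4,189.6), about 1.5 px (≈4 mm) lower than predicted, so I'll add 4 mm of height.

```bash
python3 -m pendant '[[0,-0.0032,0.025,-0.0031,-1.3,0,1.7],[0,-0.0064,0.05,-0.0061,-2.6,0,3.4],[0,-0.0095,0.0754,-0.0092,-3.9,0,5.1],[0,-0.0127,0.1,-0.0123,-5.2,0,6.8],[0,-0.0159,0.126,-0.0154,-6.4,0,8.5],[0,-0.019,0.151,-0.0184,-7.7,0,10.2],[0,-0.0223,0.176,-0.0215,-9,0,11.9],[0,-0.0254,0.201,-0.0246,-10.3,0,13.6],[0,-0.0286,0.226,-0.0276,-11.6,0,15.2],[0,-0.0318,0.2513,-0.0307,-12.9,0,16.9]]'
python3 -m pendant '[[0,0,0,0,0,0,0],[0,0,0,0,0,0,0],[0,0,0,0,0,0,0]]'
python3 - <<'E'
from h import *
stat()
p,q=tgt(ST,[-.0962,0,.2564],.65,arm.grip_point_offset); legs((p,q)); legs(tgt(ST,[-.0382,0,.2564],.65,arm.grip_point_offset))
s=arm.get_state();R=Ro.from_euler('z',.058)
o=s["tool_pos"]-R.apply([-.0382,0,0]); o[2]=s["tool_pos"][2]-.0898+.074
T=arm.capture("top");S=arm.capture("side")
P=o+R.apply(np.array([[-2,0,139],[-2,-11,139],[18,-11,113],[15,-35,80],[15,35,80],[-2,0,-54]])/1e3)
print(proj(S,P).round(1).tolist(),proj(T,P).round(1).tolist())
a,b=proj(S,[o+[0,0,.09]])[0].astype(int),proj(T,[o+[0,0,.09]])[0].astype(int);print(a,b)
t=cv2.resize(T["color"][b[1]-35:b[1]+35,b[0]-40:b[0]+40],None,fx=4.9,fy=4.9,interpolation=2);s=cv2.resize(S["color"][a[1]-42:a[1]+42,a[0]-22:a[0]+34],None,fx=7,fy=7,interpolation=2)
W=np.zeros((596,790,3),np.uint8);W[:t.shape[0],:t.shape[1]]=t;W[:s.shape[0],394:394+s.shape[1]]=s
cv2.imwrite("pics/front.png",W[:,:,::-1])
E
```

```text
clock: 5.58
tool_pos: [0.5908, 0.0039, 0.2523]
eef_rot: [0.948, 0.026, 0.316, -0.009]
wrist_force: [0.2, 0.3, -2.9]
finger_gap: 0.0135
gripper_force: 60.0
clock: 5.83
tool_pos: [0.591, 0.0054, 0.2536]
eef_rot: [0.948, 0.027, 0.317, -0.01]
wrist_force: [-0.5, -0.6, -3.4]
finger_gap: 0.0132
gripper_force: 60.0
t 5.8333 tcp [0.591  0.0054 0.2536] F [-0.5106 -0.5663 -3.4358] gap 0.013174296886961622 60.006877183914185 j [-0.2198 -0.04    1.9592  0.2909  0.6163  1.1077]
shift mm [ 2.8  0.5 -1.4] turn [-0.05  0.28 -0.03] -> world [0.592 0.005 0.256]
shift mm [49.2  0.5 33.5] turn [-0.05  0.28 -0.03] -> world [0.65  0.008 0.256]
[[337.7, 144.5], [339.5, 145.4], [345.9, 154.4], [348.3, 168.7], [337.1, 162.2], [335.1, 212.3]] [[318.1, 165.8], [322.1, 165.7], [321.9, 160.4], [330.3, 163.5], [305.8, 164.3], [318.5, 177.4]]
[337 162] [318 168]
```

View pics/front.png

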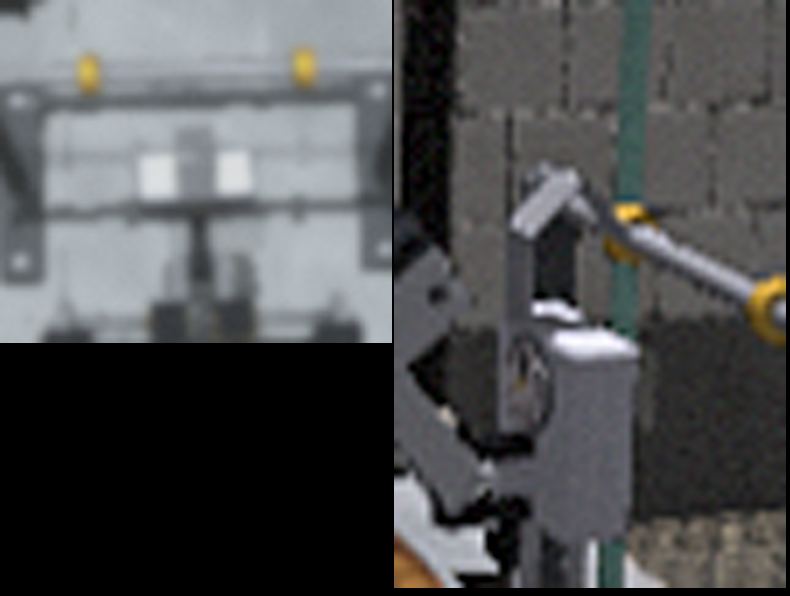

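The hook is centred between the collars in the top view (196 against 196.5), and in the side view its bend, at (341,145), matches the prediction. Inserting.

```bash
python3 -m pendant '[[0,0.0028,0.0005,-0.0014,0,0.2,0],[0,0.0086,0.0005,0.003,0,0.2,0],[0,0.0144,0.0005,0.0074,0,0.2,0],[0,0.0202,0.0005,0.0118,0,0.2,0],[0,0.026,0.0005,0.016,0,0.2,0],[0,0.032,0.0005,0.0205,0,0.2,0],[0,0.038,0.0005,0.025,0,0.2,0],[0,0.0436,0.0005,0.0293,0,0.2,0],[0,0.0492,0.0005,0.0335,0,0.2,0],[0,0.0492,0.0005,0.0335,0,0.2,0]]'
python3 -m pendant '[[0,0,0,0,0,0,0],[0,0,0,0,0,0,0]]'
python3 - <<'E'
from h import *
stat()
legs(tgt(ST,[-.0382,0,.2564],.65,arm.grip_point_offset)); legs(tgt(ST,[-.0382,0,.2234],.65,arm.grip_point_offset))
S=arm.capture("side")
cv2.imwrite("pics/ins.png",cv2.resize(S["color"][115:225,315:400],None,fx=5,fy=5,interpolation=2)[:,:,::-1])
E
```

```text
clock: 6.77
tool_pos: [0.6535, 0.0075, 0.2599]
eef_rot: [0.947, 0.027, 0.321, -0.009]
wrist_force: [-0.1, 1.0, -2.9]
finger_gap: 0.0135
gripper_force: 60.0
clock: 6.93
tool_pos: [0.6516, 0.0077, 0.2594]
eef_rot: [0.947, 0.027, 0.321, -0.009]
wrist_force: [-0.5, 0.9, -3.9]
finger_gap: 0.0131
gripper_force: 60.0
t 6.9333 tcp [0.6516 0.0077 0.2594] F [-0.475   0.9331 -3.9368] gap 0.01312565425199832 60.00678777694702 j [-0.182   0.0502  1.8577  0.2537  0.6098  1.1693]
shift mm [-2.7 -0.7  1.6] turn [ 0.04 -0.16  0.  ] -> world [0.65  0.008 0.256]
shift mm [-22.8  -0.7  27.9] turn [ 0.04 -0.16  0.  ] -> world [0.65  0.008 0.223]
```

View pics/ins.png

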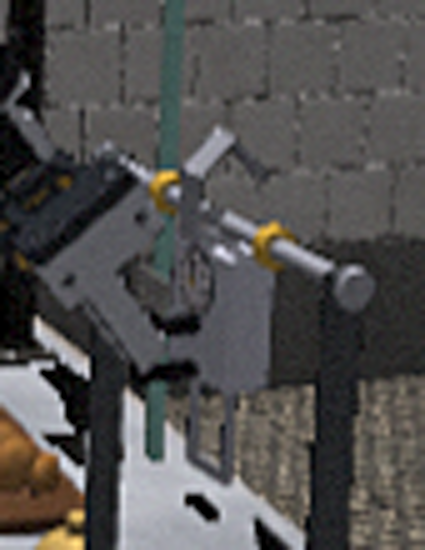

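The strap passes in front of the rail, with the bend above it at crop (222,130) and the tip behind. Lowering.

```bash
python3 -m pendant '[[0,-0.0037,-0.0005,0.004,0,0,0],[0,-0.007,-0.0005,0.0085,0,0,0],[0,-0.0105,-0.0005,0.0125,0,0,0],[0,-0.014,-0.0005,0.017,0,0,0],[0,-0.017,-0.0005,0.021,0,0,0],[0,-0.0195,-0.0005,0.024,0,0,0],[0,-0.0195,-0.0005,0.024,0,0,0],[0,-0.0195,-0.0005,0.024,0,0,0]]'
python3 -m pendant '[[0,-0.0012,0,0.0016,0,0,0],[0,-0.0024,0,0.0032,0,0,0],[0,-0.0024,0,0.0032,0,0,0]]'
python3 -m pendant '[[0,-0.0012,0,0.0016,0,0,0],[0,-0.0024,0,0.0032,0,0,0],[0,-0.0024,0,0.0032,0,0,0]]'
```

```text
clock: 7.65
tool_pos: [0.6509, 0.008, 0.2284]
eef_rot: [0.947, 0.027, 0.321, -0.009]
wrist_force: [0.6, 0.2, -2.3]
finger_gap: 0.0135
gripper_force: 60.0
clock: 7.9
tool_pos: [0.6509, 0.0082, 0.2245]
eef_rot: [0.947, 0.027, 0.321, -0.009]
wrist_force: [-0.1, 0.7, -3.0]
finger_gap: 0.0135
gripper_force: 60.0
clock: 8.15
tool_pos: [0.6523, 0.0078, 0.2225]
eef_rot: [0.946, 0.027, 0.323, -0.008]
wrist_force: [-3.0, 0.1, 2.5]
finger_gap: 0.0134
gripper_force: 60.0
```

```bash
python3 -m pendant '[[0.0,0.0012,0,-0.0016,0,0,0],[0.03,0.0012,0,-0.0016,0,0,0],[0.05,0.0012,0,-0.0016,0,0,0],[0.05,0.0012,0,-0.0016,0,0,0],[0.05,0.0012,0,-0.0016,0,0,0],[0.05,0.0012,0,-0.0016,0,0,0]]'
python3 -m pendant '[[0.05,0,0,-0.015,0,0,0],[0.05,0,0,-0.035,0,0,0],[0.05,0,0,-0.065,0,0,0],[0.05,0,0,-0.1,0,0,0],[0.05,0,0,-0.13,0,0,0],[0.05,0,0,-0.13,0,0,0]]'
python3 - <<'E'
from h import *
stat()
g=[-.092,0,.049]
P,Q=tgt(PAN,g,.65,.12)
legs((np.array([.48,-.12,.33]),tool(.19,.65)),(P+[0,0,.06],Q),(P,Q),tgt(PAN,g,.65,0))
S=arm.capture("side");T=arm.capture("top")
s=cv2.resize(S["color"][115:225,315:400],None,fx=5,fy=5,interpolation=2);t=cv2.resize(T["color"][135:205,280:350],None,fx=5,fy=5,interpolation=2)
W=np.zeros((550,790,3),np.uint8);W[:,:425]=s;W[:350,430:780]=t;cv2.imwrite("pics/hung.png",W[:,:,::-1])
R=Ro.from_euler('z',ST[2]);o=np.array([ST[0],ST[1],.335])
P=o+R.apply(np.array([[0,0,10.6],[17,-35,-48.4],[-13,-35,-48.4],[0,-20,-182.4],[0,20,-182.4]])/1e3)
print(((proj(S,P)-[315,115])*5).round(0).tolist(),((proj(T,P)-[280,135])*5+[430,0]).round(0).tolist())
E
```

```text
clock: 8.65
tool_pos: [0.6512, 0.008, 0.2229]
eef_rot: [0.947, 0.027, 0.321, -0.009]
wrist_force: [0.3, 0.7, 0.8]
finger_gap: 0.0432
gripper_force: 0.0
clock: 9.15
tool_pos: [0.5725, 0.0032, 0.3332]
eef_rot: [0.945, 0.028, 0.326, -0.008]
wrist_force: [0.3, -0.2, 0.7]
finger_gap: 0.05
gripper_force: 0.0
t 9.15 tcp [0.5725 0.0032 0.3332] F [ 0.266  -0.1504  0.6869] gap 0.049991696391890494 0.0 j [-0.2386 -0.1322  1.8479  0.2496  0.7979  1.1571]
shift mm [-80.5 117.7 -58.5] turn [ 4.83 -0.81 -5.9 ] -> world [ 0.48 -0.12  0.33]
shift mm [-144.2  241.5   66.8] turn [ 4.51 -0.   -5.93] -> world [ 0.453 -0.371  0.19 ]
shift mm [-36.3  -0.   47.8] turn [0. 0. 0.] -> world [ 0.453 -0.371  0.13 ]
shift mm [ -0.  -0. 120.] turn [0. 0. 0.] -> world [ 0.521 -0.348  0.034]
[[213.0, 197.0], [265.0, 315.0], [216.0, 320.0], [212.0, 537.0], [180.0, 513.0]] [[618.0, 57.0], [677.0, 51.0], [679.0, 101.0], [651.0, 127.0], [590.0, 128.0]]
```

View pics/hung.png

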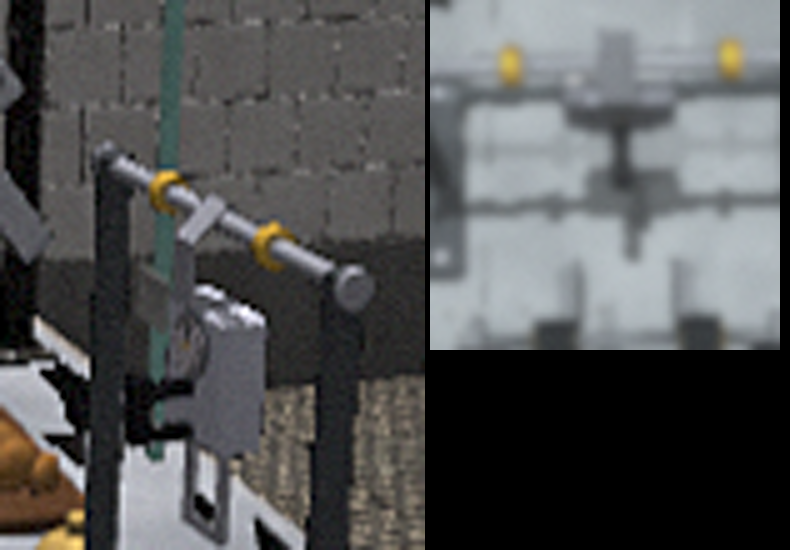

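The scale hangs by its hook on the rail, centred between the collars (hook 617, predicted 618) with the dial to the front and the gripper clear. Now the pan.

```bash
python3 -m pendant '[[0.05,-0.027,0.0392,-0.0195,1.6,-0.3,-2],[0.05,-0.0535,0.0785,-0.039,3.2,-0.5,-4],[0.05,-0.0805,0.1177,-0.0585,4.8,-0.8,-5.9],[0.05,-0.0805,0.1177,-0.0585,4.8,-0.8,-5.9],[0.05,-0.0805,0.1177,-0.0585,4.8,-0.8,-5.9],[0.05,-0.0805,0.1177,-0.0585,4.8,-0.8,-5.9]]'
python3 -m pendant '[[0.05,-0.144,0.2415,0.067,4.5,0,-5.9],[0.05,-0.144,0.2415,0.067,4.5,0,-5.9],[0.05,-0.144,0.2415,0.067,4.5,0,-5.9],[0.05,-0.144,0.2415,0.067,4.5,0,-5.9],[0.05,-0.144,0.2415,0.067,4.5,0,-5.9],[0.05,-0.144,0.2415,0.067,4.5,0,-5.9],[0.05,-0.144,0.2415,0.067,4.5,0,-5.9],[0.05,-0.144,0.2415,0.067,4.5,0,-5.9],[0.05,-0.144,0.2415,0.067,4.5,0,-5.9]]'
python3 - <<'E'
from h import *
stat()
g=[-.092,0,.049]
P,Q=tgt(PAN,g,.65,.12)
legs((P,Q),tgt(PAN,g,.65,0))
# pan re-measure, arm not above
T=arm.capture("top");S=arm.capture("side")
g=cv2.cvtColor(T["color"],cv2.COLOR_RGB2GRAY)
for r in range(205,230): print(g[r,408:432].tolist())
E
```

```text
clock: 9.75
tool_pos: [0.4783, -0.124, 0.3212]
eef_rot: [0.946, 0.085, 0.312, -0.032]
wrist_force: [0.6, -0.4, 0.1]
finger_gap: 0.0503
gripper_force: 0.0
clock: 10.5
tool_pos: [0.4513, -0.3714, 0.1791]
eef_rot: [0.938, 0.149, 0.31, -0.055]
wrist_force: [0.2, 0.1, 0.7]
finger_gap: 0.0499
gripper_force: 0.0
t 10.5 tcp [ 0.4513 -0.3714  0.1791] F [0.1582 0.0803 0.7203] gap 0.04988735921954337 0.0 j [-1.2325  0.2536  1.8149  0.7035  1.1755 -0.2908]
shift mm [-28.6   0.8  40.5] turn [-0.49  0.59 -0.49] -> world [ 0.453 -0.371  0.13 ]
shift mm [ -0.  -0. 120.] turn [0. 0. 0.] -> world [ 0.521 -0.348  0.034]
[175, 176, 169, 149, 128, 120, 127, 133, 127, 125, 128, 137, 154, 170, 179, 182, 182, 180, 179, 179, 179, 178, 177, 178]
[150, 153, 148, 138, 125, 119, 117, 119, 122, 132, 146, 156, 167, 178, 183, 185, 182, 180, 178, 177, 178, 177, 177, 177]
[128, 129, 129, 122, 117, 116, 114, 116, 124, 141, 160, 172, 177, 182, 182, 184, 181, 180, 179, 177, 177, 176, 176, 176]
[126, 126, 130, 128, 129, 127, 121, 114, 120, 137, 157, 173, 179, 183, 184, 182, 181, 180, 180, 178, 178, 176, 175, 176]
[141, 1
[... 1769 characters left out ...]
, 181, 181, 183, 184, 175, 152, 120, 100, 98, 105, 116, 129, 141, 151, 160, 168, 169, 171, 170]
[186, 187, 187, 188, 185, 183, 183, 184, 185, 178, 161, 138, 125, 128, 138, 150, 158, 163, 167, 168, 169, 171, 172, 172]
[190, 189, 189, 186, 187, 184, 183, 185, 185, 181, 172, 161, 153, 154, 162, 168, 170, 171, 171, 172, 172, 173, 173, 174]
[191, 188, 188, 186, 184, 181, 184, 187, 188, 182, 178, 174, 170, 173, 175, 175, 174, 175, 174, 175, 175, 173, 174, 173]
[189, 187, 185, 185, 182, 182, 185, 186, 187, 186, 181, 178, 178, 179, 178, 176, 174, 173, 174, 175, 177, 173, 174, 171]
[189, 188, 186, 183, 180, 181, 182, 184, 186, 183, 180, 178, 179, 179, 179, 177, 175, 175, 174, 174, 174, 173, 171, 169]
```

```bash
python3 -m pendant '[[0.05,-0.0286,0.0008,0.0405,-0.5,0.6,-0.5],[0.05,-0.0286,0.0008,0.0405,-0.5,0.6,-0.5],[0.05,-0.0286,0.0008,0.0705,-0.5,0.6,-0.5],[0.05,-0.0286,0.0008,0.1,-0.5,0.6,-0.5],[0.05,-0.0286,0.0008,0.13,-0.5,0.6,-0.5],[0.05,-0.0286,0.0008,0.15,-0.5,0.6,-0.5],[0.05,-0.0286,0.0008,0.161,-0.5,0.6,-0.5],[0.05,-0.0286,0.0008,0.161,-0.5,0.6,-0.5]]'
python3 - <<'E'
from h import *
stat(); legs(tgt(PAN,[-.090,0,.047],.65,0))
E
```

```text
clock: 11.27
tool_pos: [0.5215, -0.3443, 0.0362]
eef_rot: [0.935, 0.154, 0.316, -0.05]
wrist_force: [-0.5, 0.9, 0.2]
finger_gap: 0.05
gripper_force: 0.0
t 11.2667 tcp [ 0.5215 -0.3443  0.0362] F [-0.4557  0.9097  0.2385] gap 0.050028255756863683 0.0 j [-1.0898  0.4536  1.9669  0.9239  0.848  -0.5236]
shift mm [-2.   3.8  3.8] turn [ 0.   -0.08  0.33] -> world [ 0.523 -0.348  0.032]
```

Close (softly at first so the pan centres, then firmly), then lift.

```bash
python3 -m pendant '[[0.05,-0.002,0.0028,0.0038,0,0,0],[0.05,-0.002,0.0028,0.0038,0,0,0],[0,-0.002,0.0028,0.0038,0,0,0],[0,-0.002,0.0028,0.0038,0,0,0],[0,-0.002,0.0028,0.0038,0,0,0],[0,-0.002,0.0028,0.0038,0,0,0],[0,-0.002,0.0028,0.0038,0,0,0]]' 15
python3 -m pendant '[[0,0,0,0,0,0,0],[0,0,0,0,0,0,0],[0,0,0,0,0,0,0]]' 60
python3 - <<'E'
from h import *
stat()
T=arm.capture("top");g=cv2.cvtColor(T["color"],cv2.COLOR_RGB2GRAY)
# dish outline: dark ring columns/rows extents
sub=g[176:216,388:432].astype(float); 
for r in range(186,206,4): print(r,g[r,392:430].tolist())
for c in range(404,418,4): print(c,g[176:216,c].tolist())
E
```

```text
clock: 11.85
tool_pos: [0.522, -0.3503, 0.0328]
eef_rot: [0.935, 0.152, 0.316, -0.048]
wrist_force: [1.2, -0.6, 0.6]
finger_gap: 0.0203
gripper_force: 0.1
clock: 12.1
tool_pos: [0.5221, -0.3502, 0.0327]
eef_rot: [0.935, 0.153, 0.316, -0.048]
wrist_force: [-2.3, -1.8, 2.4]
finger_gap: 0.0132
gripper_force: 60.0
t 12.1 tcp [ 0.5221 -0.3502  0.0327] F [-2.2565 -1.7508  2.3876] gap 0.013164159623096867 59.989133477211 j [-1.0932  0.4624  1.9626  0.9287  0.8427 -0.5317]
186 [176, 179, 177, 177, 174, 172, 168, 154, 137, 126, 133, 153, 171, 185, 189, 192, 195, 195, 194, 192, 190, 186, 179, 164, 143, 124, 114, 115, 126, 145, 167, 179, 185, 185, 183, 181, 181, 179]
190 [182, 183, 183, 173, 155, 137, 128, 136, 161, 182, 192, 195, 196, 197, 195, 192, 185, 184, 180, 181, 181, 177, 166, 151, 141, 138, 137, 135, 131, 125, 119, 131, 154, 177, 186, 186, 184, 181]
194 [182, 183, 174, 157, 143, 136, 141, 166, 186, 192, 193, 195, 195, 192, 189, 174, 151, 124, 115, 115, 119, 120, 113, 105, 106, 117, 129, 137, 138, 134, 129, 126, 142, 163, 174, 179, 180, 178]
198 [183, 183, 178, 162, 137, 124, 122, 131, 
[... 456 characters left out ...]
 166, 148, 143, 161, 178, 176, 157, 135, 128, 129, 142, 157, 171, 177, 178, 178, 179, 178]
408 [174, 173, 171, 171, 166, 147, 124, 126, 153, 181, 195, 198, 196, 193, 185, 182, 179, 169, 151, 137, 134, 135, 126, 121, 139, 163, 178, 188, 188, 170, 145, 132, 136, 147, 166, 174, 175, 177, 178, 177]
412 [174, 173, 172, 170, 160, 141, 120, 118, 143, 172, 190, 195, 191, 186, 181, 174, 167, 146, 119, 108, 111, 107, 100, 93, 94, 99, 107, 115, 117, 120, 120, 120, 130, 149, 167, 175, 177, 178, 176, 175]
416 [174, 175, 174, 174, 170, 161, 141, 121, 114, 125, 143, 151, 148, 141, 141, 144, 140, 122, 106, 98, 100, 98, 100, 103, 118, 146, 166, 165, 142, 123, 120, 122, 120, 113, 107, 108, 112, 107, 103, 105]
```

```bash
python3 -m pendant '[[0,0.006,0,-0.008,0,0,0],[0,0.018,0,-0.024,0,0,0],[0,0.03,0,-0.04,0,0,0],[0,0.0424,0,-0.0557,0,0,0],[0,0.0484,0,-0.0637,0,0,0],[0,0.0484,0,-0.0637,0,0,0]]'
python3 - <<'E'
from h import *
stat(); s=arm.get_state(); print("torque",s["ft_torque"])
go=arm.grip_point_offset
W=[tgt(ST,[-.172,-.20,.112],.65,go),tgt(ST,[-.172,0,.0916],.65,go),tgt(ST,[-.133,0,.0916],.65,go),tgt(ST,[-.073,0,.0916],.65,go)]
legs(*W)
T=arm.capture("top");print(plane(T,[(356,250),(312,253),(288,243)],np.array([.12,.046,.085])))
E
```

```text
clock: 12.65
tool_pos: [0.5225, -0.3503, 0.1144]
eef_rot: [0.935, 0.154, 0.317, -0.046]
wrist_force: [0.2, -1.3, -1.0]
finger_gap: 0.0136
gripper_force: 60.0
t 12.65 tcp [ 0.5225 -0.3503  0.1144] F [ 0.1769 -1.2935 -1.0144] gap 0.01355315527789273 59.98003363609314 j [-1.0927  0.3467  1.8786  0.8109  0.9696 -0.3416]
torque [-0.2     0.6801  0.0025]
shift mm [  42.  -141.7   33.1] turn [-8.67 -0.18 12.4 ] -> world [ 0.528 -0.199  0.112]
shift mm [ -12.3 -200.    16.2] turn [0. 0. 0.] -> world [0.517 0.001 0.092]
shift mm [31.  -0.  23.6] turn [0. 0. 0.] -> world [0.556 0.003 0.092]
shift mm [47.8  0.  36.3] turn [0. 0. 0.] -> world [0.616 0.006 0.092]
[[ 0.3996 -0.1213  0.12  ]
 [ 0.384   0.0246  0.046 ]
 [ 0.4163  0.1058  0.085 ]]
```

```bash
python3 -m pendant '[[0,0.007,-0.0236,0.0055,-1.5,0,2.1],[0,0.014,-0.0472,0.011,-2.9,0,4.2],[0,0.021,-0.0709,0.0166,-4.4,-0.1,6.2],[0,0.028,-0.0945,0.022,-5.8,-0.1,8.3],[0,0.035,-0.118,0.0276,-7.2,-0.2,10.3],[0,0.042,-0.1417,0.0331,-8.7,-0.2,12.4],[0,0.042,-0.1417,0.0331,-8.7,-0.2,12.4]]'
python3 -m pendant '[[0,-0.0015,-0.025,0.002,0,0,0],[0,-0.003,-0.05,0.004,0,0,0],[0,-0.0046,-0.075,0.006,0,0,0],[0,-0.006,-0.1,0.008,0,0,0],[0,-0.0077,-0.125,0.01,0,0,0],[0,-0.009,-0.15,0.012,0,0,0],[0,-0.0107,-0.175,0.014,0,0,0],[0,-0.0123,-0.2,0.0162,0,0,0],[0,-0.0123,-0.2,0.0162,0,0,0],[0,-0.0123,-0.2,0.0162,0,0,0]]'
python3 - <<'E'
from h import *
stat()
legs(tgt(ST,[-.133,0,.0916],.65,arm.grip_point_offset))
E
```

```text
clock: 13.28
tool_pos: [0.5245, -0.1892, 0.1076]
eef_rot: [0.948, 0.028, 0.316, -0.015]
wrist_force: [-1.3, 0.9, -2.4]
finger_gap: 0.0136
gripper_force: 60.0
clock: 14.12
tool_pos: [0.5149, 0.0035, 0.0893]
eef_rot: [0.948, 0.028, 0.317, -0.011]
wrist_force: [0.7, -0.7, -2.3]
finger_gap: 0.0132
gripper_force: 60.0
t 14.1167 tcp [0.5149 0.0035 0.0893] F [ 0.6821 -0.6798 -2.2792] gap 0.013221201408222959 59.97989773750305 j [-0.2922  0.0808  2.3704  1.2282  0.2256  0.0666]
shift mm [33.9  3.  22.6] turn [-0.28  0.31 -0.01] -> world [0.556 0.003 0.092]
```

```bash
python3 -m pendant '[[0,0.009,0.001,0.006,0,0.1,0],[0,0.017,0.002,0.011,-0.1,0.2,0],[0,0.025,0.003,0.017,-0.2,0.3,0],[0,0.0339,0.003,0.0226,-0.3,0.3,0],[0,0.0339,0.003,0.0226,-0.3,0.3,0],[0,0.0339,0.003,0.0226,-0.3,0.3,0],[0,0.0339,0.003,0.0226,-0.3,0.3,0]]'
python3 - <<'E'
from h import *
stat(); s=arm.get_state()
R=Ro.from_euler('z',ST[2]); o=s["tool_pos"]-R.apply([-.082,0,0]); o[2]=s["tool_pos"][2]-.0327
T=arm.capture("top");S=arm.capture("side")
P=o+R.apply(np.array([[-9,0,134.5],[-9,-9,134.5],[-9,9,134.5],[11,-9,109.5],[-29,-9,114.5],[-29,-9,77.5],[0,-52,22]])/1e3)
L=np.array([ST[0],ST[1],.1526])+R.apply(np.array([[0,-20,0],[0,20,0],[0,-20,54],[0,20,54]])/1e3)
a=(296,150);k=5.8
print("pan S",((proj(S,P)-a)*k).round().tolist());print("loop S",((proj(S,L)-a)*k).round().tolist())
b=(285,135);k2=5
print("pan T",((proj(T,P)-b)*k2+[470,0]).round().tolist());print("loop T",((proj(T,L)-b)*k2+[470,0]).round().tolist())
s_=cv2.resize(S["color"][150:250,296:376],None,fx=k,fy=k,interpolation=2);t=cv2.resize(T["color"][135:205,285:350],None,fx=k2,fy=k2,interpolation=2)
W=np.zeros((580,800,3),np.uint8);W[:s_.shape[0],:s_.shape[1]]=s_;W[:t.shape[0],470:470+t.shape[1]]=t;cv2.imwrite("pics/pan.png",W[:,:,::-1])
legs(tgt(ST,[-.073,0,.0916],.65,arm.grip_point_offset))
E
```

```text
clock: 14.7
tool_pos: [0.5571, 0.0005, 0.0931]
eef_rot: [0.947, 0.025, 0.32, -0.008]
wrist_force: [-0.5, 0.1, -1.1]
finger_gap: 0.0133
gripper_force: 60.0
t 14.7 tcp [0.5571 0.0005 0.0931] F [-0.4996  0.1132 -1.1187] gap 0.01332659028109315 59.9785852432251 j [-0.2556  0.1321  2.2956  1.1484  0.2034  0.1815]
pan S [[235.0, 341.0], [243.0, 347.0], [227.0, 335.0], [279.0, 391.0], [204.0, 391.0], [201.0, 463.0], [289.0, 595.0]]
loop S [[356.0, 420.0], [319.0, 392.0], [362.0, 316.0], [325.0, 290.0]]
pan T [[642.0, 205.0], [656.0, 205.0], [628.0, 205.0], [655.0, 180.0], [657.0, 240.0], [657.0, 249.0], [718.0, 217.0]]
loop T [[666.0, 127.0], [605.0, 128.0], [667.0, 109.0], [603.0, 111.0]]
shift mm [46.2 -2.5 37.1] turn [ 0.18 -0.14 -0.19] -> world [0.616 0.006 0.092]
```

View pics/pan.png

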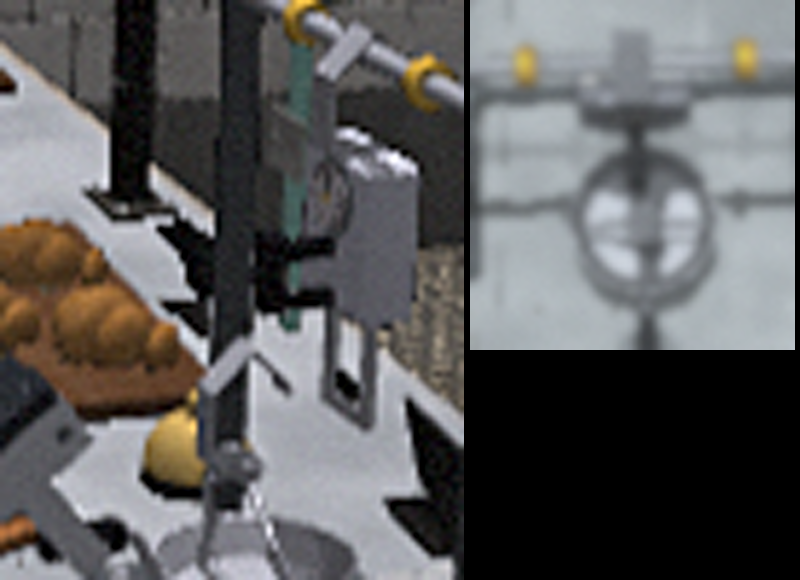

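The pan hook is level in front of the loop, with its bend at side crop (245,345) and the loop bar centred at (350,414). Both are shifted equally from prediction. The loop looks about 3 mm low, and the pan about 5 mm too far to −y (645 against 633 in the top crop). I'll correct both while inserting.

```bash
python3 -m pendant '[[0,0,-0.003,0.002,0,0,0],[0,0,-0.0055,0.002,0.2,0,-0.2],[0,0.006,-0.0055,0.0065,0.2,0,-0.2],[0,0.012,-0.0055,0.0113,0.2,0,-0.2],[0,0.018,-0.0055,0.0163,0.2,0,-0.2],[0,0.024,-0.0055,0.021,0.2,0,-0.2],[0,0.03,-0.0055,0.0258,0.2,0,-0.2],[0,0.0375,-0.0055,0.032,0.2,0,-0.2],[0,0.0453,-0.0055,0.0383,0.2,0,-0.2],[0,0.0453,-0.0055,0.0383,0.2,0,-0.2]]'
python3 -m pendant '[[0,0,0,0,0,0,0],[0,0,0,0,0,0,0]]'
python3 - <<'E'
from h import *
stat()
legs(tgt(ST,[-.073,.003,.0900],.65,arm.grip_point_offset))
T=arm.capture("top");S=arm.capture("side")
cv2.imwrite("pics/i2s.png",S["color"][:,:,::-1]);cv2.imwrite("pics/i2t.png",T["color"][:,:,::-1])
E
```

```text
clock: 15.63
tool_pos: [0.6177, 0.0098, 0.091]
eef_rot: [0.946, 0.028, 0.321, -0.009]
wrist_force: [0.5, 0.7, -0.8]
finger_gap: 0.0133
gripper_force: 60.0
clock: 15.8
tool_pos: [0.6151, 0.0101, 0.0901]
eef_rot: [0.947, 0.028, 0.32, -0.01]
wrist_force: [-0.2, 0.2, -0.5]
finger_gap: 0.0137
gripper_force: 60.0
t 15.8 tcp [0.6151 0.0101 0.0901] F [-0.2352  0.1606 -0.5318] gap 0.013656492138385778 59.97885704040527 j [-0.1951  0.2132  2.1894  0.9871  0.1846  0.3877]
shift mm [0.2 0.8 0.2] turn [-0.07 -0.12  0.06] -> world [0.615 0.009 0.09 ]
```

```bash
python3 - <<'E'
import cv2
a=cv2.imread("pics/pan.png");b=cv2.imread("pics/i2s.png");b=cv2.resize(b[150:250,296:376],None,fx=5.8,fy=5.8,interpolation=2)
for n,(x0,y0,x1,y1) in dict(housing=(340,130,430,330),hook=(315,20,380,110)).items():
    r=cv2.matchTemplate(b,a[y0:y1,x0:x1],cv2.TM_CCOEFF_NORMED);_,v,_,p=cv2.minMaxLoc(r);print(n,v,p[0]-x0,p[1]-y0)
# where did the pan hook strap go? (upright strap patch with bend)
r=cv2.matchTemplate(b,a[330:450,196:262],cv2.TM_CCOEFF_NORMED);_,v,_,p=cv2.minMaxLoc(r);print("panhook",v,p[0]-196,p[1]-330)
E
python3 -m pendant '[[0,-0.0024,0,0.0032,0,0,0],[0,-0.0048,0,0.0064,0,0,0],[0,-0.0073,0,0.0096,0,0,0],[0,-0.0097,0,0.0127,0,0,0],[0,-0.0121,0,0.0159,0,0,0],[0,-0.0133,0,0.0175,0,0,0],[0,-0.0133,0,0.0175,0,0,0],[0,-0.0133,0,0.0175,0,0,0]]'
```

```text
housing 0.9926771521568298 0 0
hook 0.997252345085144 0 0
panhook 0.6664720177650452 0 0
clock: 16.57
tool_pos: [0.6156, 0.0095, 0.0684]
eef_rot: [0.947, 0.028, 0.321, -0.009]
wrist_force: [0.5, -0.3, -1.2]
finger_gap: 0.0136
gripper_force: 60.0
```

```bash
python3 -m pendant '[[0,-0.0018,0,0.0024,0,0,0],[0,-0.0036,0,0.0048,0,0,0],[0,-0.0036,0,0.0048,0,0,0],[0,-0.0036,0,0.0048,0,0,0]]'
python3 -m pendant '[[0,-0.0012,0,0.0016,0,0,0],[0,-0.0018,0,0.0024,0,0,0],[0,-0.0018,0,0.0024,0,0,0]]'
python3 -m pendant '[[0,-0.0012,0,0.0016,0,0,0],[0,-0.0018,0,0.0024,0,0,0],[0,-0.0018,0,0.0024,0,0,0]]'
python3 - <<'E'
from h import *
stat()
S=arm.capture("side");b=cv2.resize(S["color"][150:250,296:376,::-1],None,fx=5.8,fy=5.8,interpolation=2);a=cv2.imread("pics/pan.png")
for n,(x0,y0,x1,y1) in dict(housing=(340,130,430,330),hook=(315,20,380,110)).items():
    r=cv2.matchTemplate(b,a[y0:y1,x0:x1],cv2.TM_CCOEFF_NORMED);_,v,_,p=cv2.minMaxLoc(r);print(n,v,p[0]-x0,p[1]-y0)
E
```

```text
clock: 16.9
tool_pos: [0.616, 0.0096, 0.0627]
eef_rot: [0.947, 0.028, 0.321, -0.009]
wrist_force: [-0.1, 0.9, -1.4]
finger_gap: 0.0132
gripper_force: 60.0
clock: 17.15
tool_pos: [0.6161, 0.0096, 0.0596]
eef_rot: [0.947, 0.028, 0.321, -0.009]
wrist_force: [-0.3, 0.1, -0.7]
finger_gap: 0.0135
gripper_force: 60.0
clock: 17.4
tool_pos: [0.6173, 0.0096, 0.0576]
eef_rot: [0.946, 0.028, 0.322, -0.009]
wrist_force: [-0.3, 0.1, 3.0]
finger_gap: 0.0134
gripper_force: 60.0
t 17.4 tcp [0.6173 0.0096 0.0576] F [-0.3461  0.1398  2.9613] gap 0.013418320298420603 59.98082399368286 j [-0.1952  0.2782  2.2302  1.6135  0.1539 -0.2461]
housing 0.9744183421134949 1 0
hook 0.9958582520484924 0 0
```

```bash
python3 -m pendant '[[0.0,0.0007,0,-0.0009,0,0,0],[0.0,0.0007,0,-0.0009,0,0,0],[0.02,0.0007,0,-0.0009,0,0,0],[0.035,0.0007,0,-0.0009,0,0,0],[0.05,0.0007,0,-0.0009,0,0,0],[0.05,0.0007,0,-0.0009,0,0,0],[0.05,0.0007,0,-0.0009,0,0,0]]'
python3 -m pendant '[[0.05,0,0,-0.008,0,0,0],[0.05,0,0,-0.025,0,0,0],[0.05,0,0,-0.05,0,0,0],[0.05,0,0,-0.08,0,0,0],[0.05,0,0,-0.11,0,0,0],[0.05,0,0,-0.14,0,0,0],[0.05,0,0,-0.16,0,0,0],[0.05,0,0,-0.16,0,0,0],[0.05,0,0,-0.16,0,0,0]]'
python3 - <<'E'
from h import *
stat()
T=arm.capture("top");S=arm.capture("side")
cv2.imwrite("pics/end.png",S["color"][:,:,::-1])
R=Ro.from_euler('z',ST[2]);o=np.array([ST[0],ST[1],0])+R.apply([.009,.003,.0259])
H=o+R.apply(np.array([[-92,0,45],[-114,0,45],[-70,0,45]])/1e3)
for c,n,th in((S,"S",45),(T,"T",90)):
    pr=proj(c,H);x,y=pr[0].astype(int);g=cv2.cvtColor(c["color"],cv2.COLOR_RGB2GRAY)[y-16:y+16,x-16:x+16]
    k,l,st,ce=cv2.connectedComponentsWithStats((g<th).astype(np.uint8));print(n,"pred",pr.round(1).tolist(),[(int(st[i,4]),(ce[i]+[x-16,y-16]).round(1).tolist(),st[i,:4].tolist()) for i in range(1,k) if st[i,4]>12])
b=cv2.resize(S["color"][150:250,296:376,::-1],None,fx=5.8,fy=5.8,interpolation=2);a=cv2.imread("pics/pan.png")
for n,(x0,y0,x1,y1) in dict(housing=(340,130,430,330),hook=(315,20,380,110)).items():
    r=cv2.matchTemplate(b,a[y0:y1,x0:x1],cv2.TM_CCOEFF_NORMED);_,v,_,p=cv2.minMaxLoc(r);print(n,v,p[0]-x0,p[1]-y0)
E
```

```text
clock: 18.03
tool_pos: [0.616, 0.0097, 0.0575]
eef_rot: [0.947, 0.028, 0.321, -0.009]
wrist_force: [-0.4, -1.5, -0.8]
finger_gap: 0.0432
gripper_force: 0.0
clock: 18.78
tool_pos: [0.5192, 0.0037, 0.1867]
eef_rot: [0.946, 0.028, 0.323, -0.009]
wrist_force: [1.0, -0.2, 0.3]
finger_gap: 0.0497
gripper_force: 0.0
t 18.7833 tcp [0.5192 0.0037 0.1867] F [ 1.0074 -0.1692  0.2514] gap 0.04972439259794386 0.0 j [-0.284  -0.0916  2.2019  0.489   0.4494  0.8476]
S pred [[326.4, 249.8], [319.4, 251.0], [333.4, 248.7]] [(211, [328.8, 244.5], [1, 0, 28, 22])]
T pred [[318.2, 188.9], [318.4, 195.2], [318.0, 182.6]] [(30, [320.2, 174.9], [14, 0, 8, 7]), (27, [318.6, 188.4], [16, 10, 3, 14])]
housing 0.9893576502799988 0 0
hook 0.9975426197052002 0 0
```

```bash
python3 -m pendant '[[0.05,0,0,-0.03,0,0,0],[0.05,0,0,-0.06,0,0,0],[0.05,0,0,-0.06,0,0,0],[0.05,0,0,-0.06,0,0,0],[0.05,0,0,-0.06,0,0,0],[0.05,0,0,-0.06,0,0,0],[0.05,0,0,-0.06,0,0,0],[0.05,0,0,-0.06,0,0,0],[0.05,0,0,-0.06,0,0,0],[0.05,0,0,-0.06,0,0,0]]'
python3 - <<'E'
from h import *
S=arm.capture("side");g=cv2.cvtColor(S["color"],cv2.COLOR_RGB2GRAY)
for r in range(236,266): print(r,''.join('#' if v<45 else '+' if v<90 else '.' for v in g[r,305:375]))
a=cv2.cvtColor(cv2.imread("pics/end.png"),cv2.COLOR_BGR2GRAY)
print("change since release",cv2.absdiff(a,g)[140:290,315:385].max())
T=arm.capture("top")
for p in((.12,356,250),(.046,312,253)): pass
R=Ro.from_euler('z',ST[2]);
for dz in(.0259,0): print(proj(S,np.array([ST[0],ST[1],0])+R.apply(np.array([[-92,0,45],[0,0,0],[0,-52,22],[0,52,22],[52,0,22],[-52,0,22],[-9,0,73]])/1e3+[.009,.003,dz])).round(1).tolist())
E
```

```text
clock: 19.72
tool_pos: [0.4827, 0.0019, 0.2319]
eef_rot: [0.947, 0.028, 0.32, -0.01]
wrist_force: [-0.2, 0.5, 0.0]
finger_gap: 0.0499
gripper_force: 0.0
236 .........................++#####+.........+++++++++......+############
237 ..........................+#####+...........++++++++......############
238 ..........................+#####+.............+++++++.....+###########
239 .+++......................######+.............+++++++......###########
240 +##+......................######+...........+.....++........##########
241 ##+.......................######+.........++......+..........#########
242 +.........................######..........++.......+..........########
243 ..........................######+.........++...+...............#######
244 ..........................######+...+++++++++..+++.++...........######
245 ..........................######+.+.+++++++++.......+............#####
246 .......................+++######+.+++++....++.......+................+
247 .................+++++++######++++++++.....+.........+...............+
248 ..............++++############+.++++++.....
[... 852 characters left out ...]

260 ..............................+......+++++++.++++++.......+...++++...#
261 .......................................++++++++++++......++++++++++.+#
262 .......................................++++++++++++++++++++++++++#+++#
263 ..............................++....++++++++++++++++++++++++++++###++#
264 ...................................+++++++++++++++++++++++++++++++####
265 ...................................++++++++++++++++++++++++++++++++###
change since release 24
[[326.4, 249.8], [354.3, 259.1], [363.0, 259.7], [346.9, 245.5], [370.2, 249.8], [338.8, 255.0], [352.8, 236.9]]
[[326.1, 258.0], [353.9, 267.0], [362.5, 267.8], [346.5, 253.3], [369.7, 257.7], [338.4, 263.1], [352.4, 245.0]]
```

The pan handle sits at side row 250, which matches hanging (249.8 predicted) and not resting on the counter (258). The image hasn't changed since release beyond noise level. Handing in.

```bash
python3 -c "
from bench import arm
print(arm.sign_off())"
```

```text
the job is handed in; nothing more can be done
None
```

I hung the scale on the rail between the collars, dial to the front, and the pan from its loop. Both looked still in the last pictures with the arm clear, and I handed the job in at about 20 s; the sign-off returned no verdict.

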